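# Stand the splash shield back up in front of the flow cell

### The arm

A 6-joint arm with a two-finger parallel gripper is mounted at the origin on the work surface. World frame = base frame: x ahead of the robot, y to its left, z up, the work surface at z = 0. Lengths are in mm, angles in rad, forces in N, time in s.
With the tool pointing down it reaches from about 400 to 925 mm from the base axis. Payload 12.5 kg.
Tool frame: the origin (TCP) lies midway between the tips of the shut fingers; the grasp point (between the pads) lies 19 mm behind it (env.pinch_z is the distance from the TCP to the grasp point, in mm); z points along the fingers, y is the line along which they close (so a half turn about z gives the same grasp; the last joint's range is limited). The gripper opens to 95 mm and grips with 3 to 60 N. Pads are 20 mm wide; open, the fingers measure 119 mm over their backs; the gripper's body (75 mm by 180 mm) begins 59 mm behind the grasp point.
Start: joints at [1.02, 0.491, 1.559, -0, 1.092, -0.106], TCP at [268.91, 564.211, 214.661] pointing down, gripper open.
Joint ranges: [-3.1, 3.1], [-0.84, 2.19], [0.05, 2.79], [-1.13, 4.28], [0.06, 2.93], [-2.69, 2.69]. Speed limits (rad/s): [2.22, 2.22, 2.79, 3.14, 3.14, 3.14].

### API

Orientations are given as [roll, pitch, yaw] about the fixed x, y, z axes, in that order (R = Rz(yaw) Ry(pitch) Rx(roll)).
In Python, from cell import readout, eyes, job_done, env gives the robot as it stands.
- The arm moves only by the shell command python3 -m jog 'ROWS'. ROWS is a JSON object of lists of equal length, an entry for each row: "dp": the shift along the tool's x, y, z in mm, a list of three; "twist": the turn about the tool's z in degrees; "claw": the closure, from -1 (fully open) to 1 (shut). A call has 1 to 8 rows; each row is the pose to reach, as a shift and turn from the pose commanded when the call began, along the tool's axes at that moment; what a row does not reach only later rows make up. A row lasts 1/12 s, in which the tool goes at most 41.7 mm and 7.16 degrees, less where a joint would pass 70% of its speed; a pose out of reach is approached as far as the arm can. A call with a gripper value outside its range is refused whole. The fingers move at their own pace and stop on an object; the grip force is fixed at half the most. Time passes only in rows, so rows that repeat a pose let the fingers close. It gives the time, the measured TCP pose, the force and the opening at its end, in the units of the state.
- readout.state(): the state, without advancing time (a new reading comes with each control period).
- eyes.read_camera(name): name is "side" or "top"; returns the picture (384x512x3 uint8, red, green, blue); there is no depth.
- eyes.camera_model(name): a dict with "intrinsics" (3x3 intrinsics, pixels), "R" (3x3) and "t" (3): a world point X has camera coordinates R X + t. Camera axes: x right, y down, z forward; pixel columns grow to the right and rows downward; lengths in mm; the calibration is good to about 2 mm. A picture is of the moment at which its call begins. camera_model takes no time and is no camera call.
- job_done(): hands the job in, once; it reports no verdict.
The state is a dict: "t": time; "joints": joint angles; "qvel": joint speeds; "tau": joint torques, N m; "eef_pos": TCP position; "tcp_rot": TCP orientation; "ft_force": force on the tool from outside, world axes, zero at the start; "moment": the same for the moment, N m; "opening": opening from 0.0 (shut) to 1.0 (fully open).
Only numpy, scipy, OpenCV 4.12 (cv2) and the standard library are available. Lean on these libraries where they do the work, as an engineer would, in place of code of your own. Each camera call takes 0.05 s, during which the arm holds its last target. There are 200 camera calls.

### The job

The amber splash shield has fallen on its back in front of the low flow-cell unit. Without picking it up, push it by its yellow rail so that it swings back up onto its base, then push it along the bench until the back of the shield is flush against the front of the unit, about centred on the round black port. Leave everything else on the bench as it stands.

Things in the scene. Friction and masses are not known exactly. Their poses are not given: they have to be found in the camera images.
- shield: loose L-shaped splash shield, 140 mm wide, 0.4 to 0.63 kg: aluminium base plate 70 mm deep, 8 mm thick; amber panel 5 mm thick along the base's back edge, top 120 mm above the underside; yellow rail on the front edge. Origin: middle of the heel (lower back edge), at bench height both fallen and standing. Axes when standing: z up, x from rail to panel (base spans x -70 to 0 mm), y across
- shield_left (a point): end of the shield's heel at its y = +70 mm. The shield starts on its back: panel flat on the bench, pointing roughly at the flow-cell unit and 20 mm or more short of it (shield's z axis level), base plate on edge, 70 mm tall, underside roughly towards the robot, yellow rail on top
- shield_right (a point): end of the shield's heel at its y = -70 mm. Pushed at the rail, 1.5 to 2.5 N away from the panel, the fallen shield swings about its heel; turned past roughly 35 degrees it drops onto its base by itself. Standing, it slides on the bench under a few newtons
- shield_rail (a point): middle of the outer (front) face of the yellow rail, 17 mm above the underside; push this face to slide the standing shield. The rail is 140 mm long, 12 mm thick, and its top is 26 mm above the underside. Fallen, the rail lies 58 to 70 mm above the bench and its inner face, 26 mm from the underside, overhangs the panel: push there to stand it up
- cell: flow-cell unit, fixed: off-white low box 160 mm deep, 240 mm wide, 75 mm high. Origin at bench height under the middle of its flat front face; x points into the unit, away from the robot, y along the face, z up. A round black port 42 mm across is in the middle of the face; a red mark on the top edge shows the same middle.
- solvent: bystander: clear bottle, blue cap, 72 mm across, 170 mm tall; origin under its middle
- reagent: bystander: small amber jar, white cap, 52 mm across, 90 mm tall; origin under its middle
- rack: bystander: blue vial rack with eight small black-capped vials, 100 x 50 mm, 48 mm tall; origin under its middle
- beaker: bystander: empty glass beaker, 66 mm across, 80 mm tall; origin under its middle
- vial: bystander: one amber vial with white cap, 22 mm across, 45 mm tall; origin under its middle
- wrench: bystander: steel wrench 130 mm long lying on the bench; origin under its middle
Not all that is in view belongs to the job. Leave any blue look-alike of the shield alone.

How it is judged (in metres and radians):
On the way, in this order (a step that is already met when the one before it is completed fails the run):
1. the shield stands upright on its base, before it is pushed home (angle between shield's own z axis and vertical below 0.1 rad and height (world z) of shield below 0.008 m), for 0.2 s.
2. the standing shield is flush against the front of the unit, centred on the port (all of step 1 and x of each of shield_left, shield_right in the frame of cell above -0.007 m and y of shield in the frame of cell between -0.04 and 0.04 m), for 0.2 s.
At the end, for the whole second after the job is handed in: The shield stands upright (within 0.1 rad) at rest on its base, both ends of its heel within 7 mm of the unit's front face, its middle within 40 mm sideways of the port's middle (all of step 2 and linear speed of shield below 0.01 m/s); the robot touches nothing.
It fails at once if the shield is lifted or carried: its heel comes more than 30 mm off the bench (height (world z) of shield above 0.03 m).
It fails at once if a bystander is moved by more than 25 mm, or one that stands is tipped by more than 0.5 rad (distance of any of solvent, reagent, rack, beaker, vial, wrench from where it was at the start of the episode above 0.025 m or angle between any of solvent, reagent, rack, beaker, vial's own z axis and vertical above 0.5 rad).
It also fails if it takes over 59 s, if anything falls off the work surface, if the arm or the gripper's body presses on something with over 40 N, if the wrist force passes 120 N, or if a joint passes its speed limit or range.

## Working session

There is one attempt and no reset: what is moved stays moved. The work goes in short steps, Python scripts to look and compute and a shell command to move; the robot and the scene stay as the last step left them, time stands still between calls to the robot, and variables do not carry over. Pictures are saved under pics/ and viewed, on a budget of 10 in all, crops included, one or two more only if the job needs it, and the job is handed in when it is done.

```bash
mkdir -p pics; ls; python3 - <<'E'
from cell import readout, eyes, env
import cv2
s=readout.state();print(s)
for n in("top","side"):
    im=eyes.read_camera(n);cv2.imwrite(f"pics/{n}0.png",im[:,:,::-1])
    m=eyes.camera_model(n);print(n,m)
E
```

```text
pics
{'t': 0.0, 'joints': array([ 1.02038294e+00,  4.91549895e-01,  1.55947469e+00,  1.63896992e-06,
        1.09176187e+00, -1.05626631e-01]), 'qvel': array([ 1.17000346e-03, -1.72581018e-03, -3.34713937e-05, -1.57326228e-04,
        1.37101064e-03, -9.81625579e-04]), 'tau': array([-1.09348235e-03, -6.12649941e+01, -2.58178103e+01,  6.92166318e-02,
        4.83726931e-02, -1.63864297e-04]), 'eef_pos': array([268.76620213, 563.95744087, 214.05908199]), 'tcp_rot': array([-3.14040565e+00, -1.27309017e-04,  2.69680506e+00]), 'ft_force': array([ 0.92282298, -0.1344192 ,  0.33309697]), 'moment': array([-0.03436462,  0.00821907, -0.03621617]), 'opening': 1.0020120227522193}
top {'intrinsics': array([[423.88275109,   0.        , 258.27253137],
       [  0.        , 423.88275109, 191.6084715 ],
       [  0.        ,   0.        ,   1.        ]]), 'R': array([[ 1.45181645e-02, -9.99893433e-01,  1.53175075e-03],
       [-9.96795721e-01, -1.45936668e-02, -7.86467782e-02],
       [ 7.86607508e-02, -3.85035729e-04, -9.96901368e-01]]), 't': array([  43.01785331,  616.2076319 , 1008.8930209 ])}
side {'intrinsics': array([[433.96914025,   0.        , 254.59539029],
       [  0.        , 433.96914025, 188.21428307],
       [  0.        ,   0.        ,   1.        ]]), 'R': array([[-0.98734869, -0.1570678 ,  0.02173174],
       [-0.09295502,  0.46231854, -0.88182818],
       [ 0.12845983, -0.87269197, -0.47106984]]), 't': array([ 621.95643927,  112.14701357, 1084.22819646])}
```

View pics/top0.png

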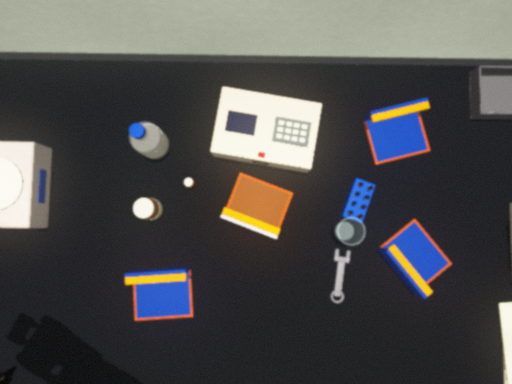

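View pics/side0.png

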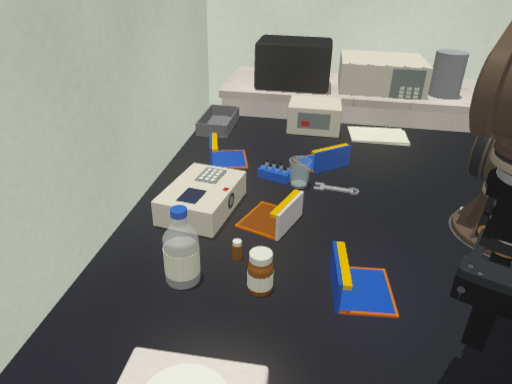

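Top view: the amber shield is at about (258,205), with its yellow rail running (222,207)–(280,236). The unit's front edge runs (212,157)–(308,171), with the red mark at (262,155). The three blue shields are decoys. Next I'll measure.

```bash
cat > h.py <<'E'
import numpy as np, cv2
from cell import readout, eyes
def ray(n,px,z):
    m=eyes.camera_model(n);R,t=m["R"],m["t"]
    c=-R.T@t; d=R.T@np.linalg.inv(m["intrinsics"])@np.array([px[0],px[1],1.])
    return (c+d*(z-c[2])/d[2])
def blob(im,lo,hi,roi):
    h=cv2.cvtColor(im,cv2.COLOR_RGB2HSV);k=cv2.inRange(h,np.array(lo),np.array(hi))
    z=np.zeros_like(k);x0,y0,x1,y1=roi;z[y0:y1,x0:x1]=k[y0:y1,x0:x1]
    cs,_=cv2.findContours(z,cv2.RETR_EXTERNAL,cv2.CHAIN_APPROX_NONE)
    return max(cs,key=cv2.contourArea)
def toworld(n,c,z): return np.array([ray(n,p,z)[:2] for p in c.reshape(-1,2)],np.float32)
def rect(n,c,z): 
    r=cv2.minAreaRect(toworld(n,c,z)); return r,cv2.boxPoints(r)
E
python3 - <<'E'
from h import *
np.set_printoptions(precision=1,suppress=True)
im=cv2.cvtColor(cv2.imread("pics/top0.png"),cv2.COLOR_BGR2RGB)
for n,lo,hi,roi,z in [("rail",(20,120,120),(32,255,255),(215,170,300,245),70),("panel",(5,120,80),(18,255,255),(215,165,300,245),5),
  ("cell",(0,0,170),(179,60,255),(195,80,330,175),75),("red",(0,150,120),(4,255,255),(250,145,275,165),75)]:
    c=blob(im,lo,hi,roi);r,b=rect("top",c,z);print(n,cv2.contourArea(c),r,"\n",b)
for n,p,z in [("solvent",(136,130),170),("reagent",(146,208),90),("vial",(188,182),45),("beaker",(350,231),80),("rackc",(358,200),48),("wr",(340,275),0),("decoyL",(157,295),0)]: print(n,ray("top",p,z))
print(cv2.resize(im[195:245:3,215:285:4,:],None,fx=1,fy=1).shape)
E
```

```text
rail 375.0 ((544.5654907226562, 68.47576141357422), (141.0755157470703, 16.817541122436523), 69.7380142211914) 
 [[512.2   5.2]
 [528.   -0.6]
 [576.9 131.7]
 [561.1 137.6]]
panel 2236.0 ((598.2959594726562, 48.032527923583984), (151.8887176513672, 98.06256103515625), 69.07383728027344) 
 [[525.4  -5.4]
 [617.  -40.4]
 [671.2 101.5]
 [579.6 136.5]]
cell 6768.5 ((763.095458984375, 36.61956024169922), (240.34466552734375, 161.47158813476562), 80.89276123046875) 
 [[664.4 -69.3]
 [823.8 -94.8]
 [861.8 142.5]
 [702.4 168.1]]
red 8.0 ((699.157958984375, 46.686866760253906), (9.59574031829834, 6.702991008758545), 72.23787689208984) 
 [[694.5  43.1]
 [700.9  41.1]
 [703.8  50.2]
 [697.4  52.3]]
solvent [731.  312.6 170. ]
reagent [569.2 306.7  90. ]
vial [634.5 220.4  45. ]
beaker [ 523.7 -159.3   80. ]
rackc [ 597.1 -185.4   48. ]
wr [ 414.8 -151.8    0. ]
decoyL [360.1 296.1   0. ]
(17, 18, 3)
```

```bash
cat >> h.py <<'E'
def go(x,y,z,yawdeg):
    "shift in present tool axes and twist to reach world x,y,z (tool down), yaw"
    s=readout.state();yw=s["tcp_rot"][2];p=s["eef_pos"]
    d=np.array([x,y])-p[:2]
    tx=np.array([np.cos(yw),np.sin(yw)]);ty=np.array([np.sin(yw),-np.cos(yw)])
    print("t%.1f"%s["t"],"at",p.round(1),"rot",np.degrees(s["tcp_rot"]).round(1),"F",s["ft_force"].round(1),"-> dp",round(d@tx,1),round(d@ty,1),round(p[2]-z,1),"twist",round(-((yawdeg-np.degrees(yw)+180)%360-180),1))
E
python3 -m jog '{"dp":[[-250,-160,0],[-250,-160,0],[-250,-160,0],[-250,-160,0],[-250,-160,0],[-250,-160,0],[-250,-160,0],[-250,-160,0]],"twist":[-5,-5,-5,-5,-5,-5,-5,-5],"claw":[-1,-1,-1,-1,-1,-1,-1,-1]}'
python3 -c "
from h import *
go(584.9,53.6,130,159.7)"
```

```text
t: 0.77
eef_pos: [428.2, 307.8, 214.5]
tcp_rot: [-3.141, 0.001, 2.78]
ft_force: [0.5, 0.4, -0.2]
opening: 1.001
t0.8 at [428.2 307.8 214.5] rot [-180.     0.   159.3] F [ 0.5  0.4 -0.2] -> dp -236.4 -182.4 84.5 twist -0.4
```

```bash

python3 -m jog '{"dp":[[-236,-182,0],[-236,-182,0],[-236,-182,0],[-236,-182,0],[-236,-182,0],[-236,-182,0],[-236,-182,0],[-236,-182,0]],"twist":[0,0,0,0,0,0,0,0],"claw":[-1,-1,-1,-1,-1,-1,-1,-1]}'
python3 -m jog '{"dp":[[0,0,40],[0,0,80],[0,0,85],[0,0,85]],"twist":[0,0,0,0],"claw":[-1,-1,-1,-1]}'
python3 - <<'E'
from h import *
go(584.9,53.6,48,159.7)
a=[eyes.read_camera(n)[:,:,::-1] for n in("top","side")]
cv2.imwrite("pics/p2.png",np.hstack([cv2.resize(a[0][90:260,170:340],(390,390)),cv2.resize(a[1][100:270,170:340],(390,390))]))
E
```

```text
t: 1.43
eef_pos: [585.7, 54.6, 214.1]
tcp_rot: [-3.141, 0.001, 2.781]
ft_force: [-0.8, -0.1, -0.3]
opening: 0.997
t: 1.77
eef_pos: [582.0, 59.5, 127.9]
tcp_rot: [-3.14, -0.005, 2.784]
ft_force: [0.5, -0.3, 0.9]
opening: 1.0
t1.8 at [582.   59.5 127.9] rot [-179.9   -0.3  159.5] F [ 0.5 -0.3  0.9] -> dp -4.8 -4.6 79.9 twist -0.2
```

View pics/p2.png

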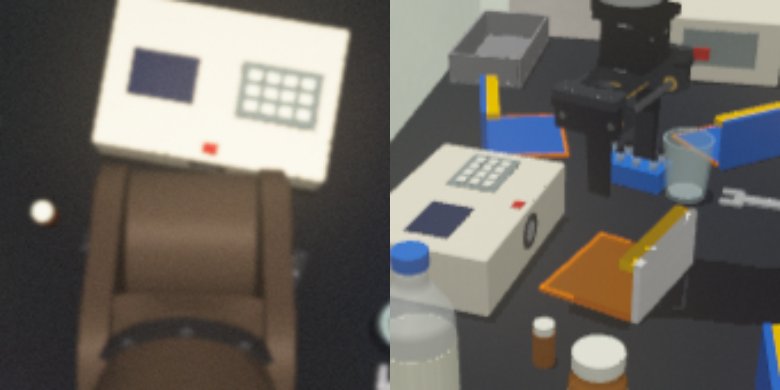

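The shield is untouched. The gripper is over the panel and lines up with the rail, so I'll lower it.

```bash

python3 -m jog '{"dp":[[-4,-4,20],[-4,-4,40],[-4,-4,60],[-4,-4,78],[-4,-4,78],[-4,-4,78]],"twist":[0,0,0,0,0,0],"claw":[-1,-1,-1,-1,-1,-1]}'
python3 - <<'E'
from h import *
go(584.9,53.6,48,159.7)
E
```

```text
t: 2.37
eef_pos: [586.2, 54.3, 53.2]
tcp_rot: [3.141, 0.001, 2.784]
ft_force: [-0.1, 0.6, 1.1]
opening: 1.003
t2.4 at [586.2  54.3  53.2] rot [1.800e+02 1.000e-01 1.595e+02] F [-0.1  0.6  1.1] -> dp 1.0 -1.1 5.2 twist -0.2
```

```bash

python3 -m jog '{"dp":[[0,0,6],[4,-1,6],[8,-1,6],[12,-1,6],[16,-1,6],[20,-1,6],[24,-1,6],[28,-1,6]],"twist":[0,0,0,0,0,0,0,0],"claw":[-1,-1,-1,-1,-1,-1,-1,-1]}'
python3 -m jog '{"dp":[[4,0,0],[8,0,0],[12,0,0],[16,0,0],[16,0,0]],"twist":[0,0,0,0,0],"claw":[-1,-1,-1,-1,-1]}'
python3 - <<'E'
from h import *
go(544.9,68.6,48,159.7)
a=[eyes.read_camera(n)[:,:,::-1] for n in("top","side")]
cv2.imwrite("pics/p3.png",np.hstack([cv2.resize(a[0][90:260,170:340],(390,390)),cv2.resize(a[1][100:270,170:340],(390,390))]))
E
```

```text
t: 3.03
eef_pos: [559.2, 62.9, 46.0]
tcp_rot: [3.141, 0.002, 2.784]
ft_force: [1.9, -0.6, 2.9]
opening: 1.004
t: 3.45
eef_pos: [542.8, 68.7, 45.4]
tcp_rot: [-3.141, -0.001, 2.784]
ft_force: [0.3, -0.5, -0.3]
opening: 1.001
t3.5 at [542.8  68.7  45.4] rot [-1.800e+02 -1.000e-01  1.595e+02] F [ 0.3 -0.5 -0.3] -> dp -2.0 0.6 -2.6 twist -0.2
```

View pics/p3.png

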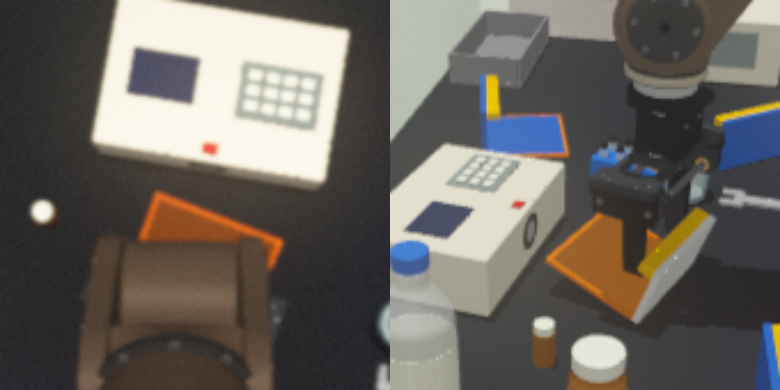

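The shield is swinging up about its heel, now roughly 20°. I'll keep pushing.

```bash

python3 -m jog '{"dp":[[4,0,-1],[8,0,-2],[12,0,-3],[16,0,-4],[20,0,-5],[23,0,-6],[26,0,-6],[26,0,-6]],"twist":[0,0,0,0,0,0,0,0],"claw":[-1,-1,-1,-1,-1,-1,-1,-1]}'
python3 - <<'E'
from h import *
go(520,78,48,159.7)
a=[eyes.read_camera(n)[:,:,::-1] for n in("top","side")]
cv2.imwrite("pics/p4.png",np.hstack([cv2.resize(a[0][90:260,170:340],(390,390)),cv2.resize(a[1][100:270,170:340],(390,390))]))
E
```

```text
t: 4.22
eef_pos: [519.0, 77.8, 51.7]
tcp_rot: [-3.142, -0.0, 2.784]
ft_force: [-0.4, 1.2, -0.2]
opening: 1.001
t4.2 at [519.   77.8  51.7] rot [-180.    -0.   159.5] F [-0.4  1.2 -0.2] -> dp -0.9 0.6 3.7 twist -0.2
```

View pics/p4.png

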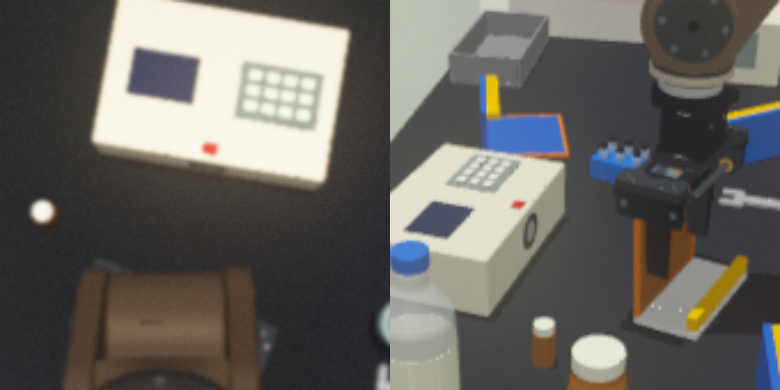

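It is standing. I'll back out towards the robot, above the rail, and measure.

```bash

python3 -m jog '{"dp":[[8,0,0],[20,0,0],[45,0,0],[75,0,0],[105,0,0],[115,0,0],[115,0,0],[115,0,0]],"twist":[0,0,0,0,0,0,0,0],"claw":[-1,-1,-1,-1,-1,-1,-1,-1]}'
python3 - <<'E'
from h import *
np.set_printoptions(precision=1,suppress=True)
go(520,78,48,159.7)
T,S=[eyes.read_camera(n) for n in("top","side")]
c=blob(S,(20,120,90),(32,255,255),(265,180,360,260));print(cv2.contourArea(c))
r,b=rect("side",c,26);print(r,b)
c=blob(T,(5,120,60),(18,255,255),(205,165,300,265));print("top panel",cv2.contourArea(c),rect("top",c,120))
a=[T[:,:,::-1],S[:,:,::-1]]
cv2.imwrite("pics/p5.png",np.hstack([cv2.resize(a[0][90:260,170:340],(390,390)),cv2.resize(a[1][100:270,170:340],(390,390))]))
E
```

```text
t: 4.98
eef_pos: [412.6, 118.0, 51.9]
tcp_rot: [3.141, 0.001, 2.785]
ft_force: [0.6, 0.4, 0.2]
opening: 1.002
t5.0 at [412.6 118.   51.9] rot [180.    0.1 159.6] F [0.6 0.4 0.2] -> dp -114.6 0.0 3.9 twist -0.1
229.5
((473.9955139160156, 103.81779479980469), (161.081787109375, 19.796510696411133), 70.65890502929688) [[438.   31.1]
 [456.7  24.5]
 [510.  176.5]
 [491.3 183.1]]
top panel 203.5 (((533.1874389648438, 72.50482177734375), (144.8097686767578, 10.554000854492188), 69.8093490600586), array([[503.2,   6.4],
       [513.1,   2.7],
       [563.1, 138.6],
       [553.2, 142.3]], dtype=float32))
```

View pics/p5.png

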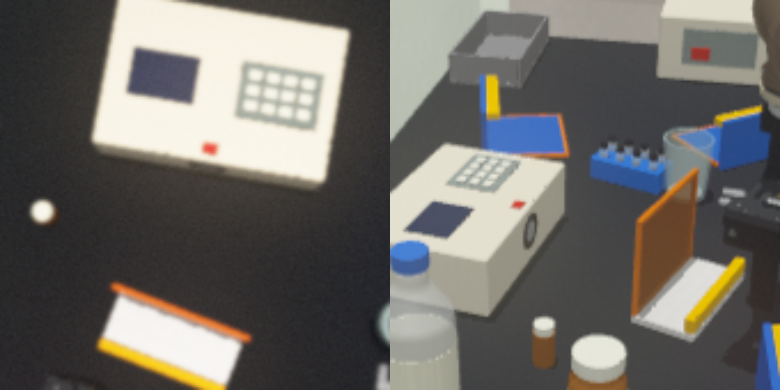

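The shield is standing clear of the gripper, with its heel at about (531,73) and yaw −20°. Next I lower in front of the rail and close the gap.

```bash

python3 -m jog '{"dp":[[0,1,15],[0,1,30],[0,1,36],[-10,1,37],[-20,1,37],[-30,1,37],[-36,1,37],[-36,1,37]],"twist":[0,0,0,0,0,0,0,0],"claw":[-1,-1,-1,-1,-1,-1,-1,-1]}'
python3 -m jog '{"dp":[[0,0,0],[0,0,0]],"twist":[0,0],"claw":[-1,-1]}'
python3 -c "
from h import *
go(456,100.7,14,159.7)
go(604.4,62,14,170.9)"
```

```text
t: 5.75
eef_pos: [447.9, 105.6, 15.1]
tcp_rot: [3.141, 0.002, 2.783]
ft_force: [-0.4, 0.1, 0.0]
opening: 1.0
t: 5.92
eef_pos: [445.7, 106.1, 14.8]
tcp_rot: [3.142, -0.0, 2.784]
ft_force: [-0.0, 0.6, 0.2]
opening: 0.999
t5.9 at [445.7 106.1  14.8] rot [180.   -0.  159.5] F [-0.   0.6  0.2] -> dp -11.6 -1.4 0.8 twist -0.2
t5.9 at [445.7 106.1  14.8] rot [180.   -0.  159.5] F [-0.   0.6  0.2] -> dp -164.1 14.3 0.8 twist -11.4
```

```bash

python3 -m jog '{"dp":[[-4,0,0],[-8,0,0],[-12,0,0],[-16,0,0],[-21,0,0],[-26,1,0],[-31,1,0],[-36,2,0]],"twist":[0,0,0,0,-0.5,-1,-1.5,-2],"claw":[-1,-1,-1,-1,-1,-1,-1,-1]}'
python3 -m jog '{"dp":[[-6,1,0],[-12,1,0],[-18,2,0],[-24,2,0],[-30,3,0],[-36,3,0],[-42,4,0],[-48,5,0]],"twist":[-1,-2,-3,-4,-5,-6,-7,-8],"claw":[-1,-1,-1,-1,-1,-1,-1,-1]}'
python3 -m jog '{"dp":[[-6,0,0],[-12,0,0],[-18,0,0],[-24,0,0],[-30,0,0],[-36,0,0],[-36,0,0]],"twist":[-0.5,-1,-1.5,-1.5,-1.5,-1.5,-1.5],"claw":[-1,-1,-1,-1,-1,-1,-1]}'
cat > m.py <<'E'
from h import *
import sys
np.set_printoptions(precision=1,suppress=True)
go(604.4,62,14,170.9)
T,S=[eyes.read_camera(n) for n in("top","side")]
c=blob(S,(20,120,90),(32,255,255),(240,150,360,260))
print("rail top",cv2.contourArea(c),rect("side",c,26))
c=blob(T,(5,120,60),(18,255,255),(205,140,310,265));print("panel top",cv2.contourArea(c),rect("top",c,120))
a=[T[:,:,::-1],S[:,:,::-1]]
cv2.imwrite(sys.argv[1],np.hstack([cv2.resize(a[0][90:260,170:340],(390,390)),cv2.resize(a[1][100:270,170:340],(390,390))]))
E
python3 m.py pics/p6.png
```

```text
t: 6.58
eef_pos: [479.4, 95.2, 14.5]
tcp_rot: [-3.141, -0.003, 2.819]
ft_force: [-5.1, -0.3, 4.1]
opening: 1.003
t: 7.25
eef_pos: [528.1, 84.8, 14.6]
tcp_rot: [3.142, 0.0, 2.96]
ft_force: [-2.7, 0.1, -1.3]
opening: 1.002
t: 7.83
eef_pos: [564.4, 78.1, 14.8]
tcp_rot: [3.141, 0.002, 2.984]
ft_force: [-1.4, -0.2, 1.0]
opening: 0.996
t7.8 at [564.4  78.1  14.8] rot [180.    0.1 171. ] F [-1.4 -0.2  1. ] -> dp -42.0 -9.7 0.8 twist 0.1
rail top 137.0 (((405.110107421875, 184.0301513671875), (19.39075469970703, 68.86293029785156), 5.068943977355957), array([[392.4, 217.5],
       [398.5, 148.9],
       [417.8, 150.6],
       [411.7, 219.2]], dtype=float32))
panel top 388.5 (((639.667236328125, 64.9485092163086), (144.79531860351562, 17.337566375732422), 80.9988021850586), array([[619.8,  -5.2],
       [636.9,  -7.9],
       [659.6, 135.1],
       [642.4, 137.8]], dtype=float32))
```

View pics/p6.png

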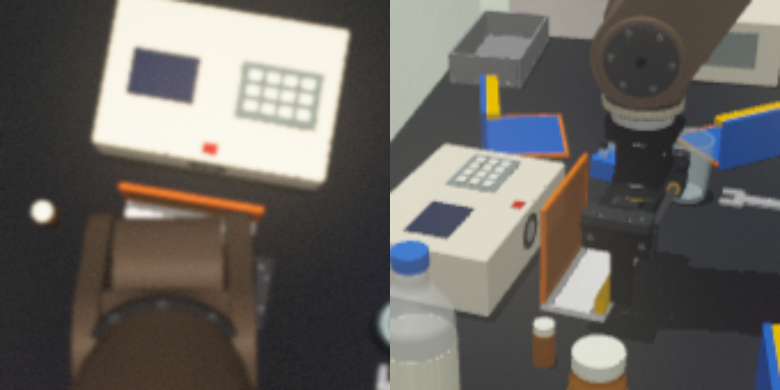

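Aligned to the unit (yaw −9.0°), about 8 mm off centre, with about 42 mm to go. I'll push home and slow near contact.

```bash

python3 -m jog '{"dp":[[-6,0,0],[-12,-1,0],[-18,-1,0],[-24,-2,0],[-30,-2,0],[-34,-2,0],[-37,-2,0],[-39,-2,0]],"twist":[0,0,0,0,0,0,0,0],"claw":[-1,-1,-1,-1,-1,-1,-1,-1]}'
python3 -m jog '{"dp":[[-1,0,0],[-2,0,0],[-3,0,0],[-3,0,0]],"twist":[0,0,0,0],"claw":[-1,-1,-1,-1]}'
python3 m.py pics/p7.png
```

```text
t: 8.6
eef_pos: [601.2, 70.3, 14.6]
tcp_rot: [3.142, -0.0, 2.985]
ft_force: [-6.1, 1.2, 4.2]
opening: 0.997
t: 8.93
eef_pos: [604.1, 69.9, 14.7]
tcp_rot: [3.142, 0.0, 2.985]
ft_force: [-3.9, 0.4, 2.8]
opening: 1.001
t8.9 at [604.1  69.9  14.7] rot [180.   0. 171.] F [-3.9  0.4  2.8] -> dp -1.5 -7.7 0.7 twist 0.1
rail top 137.5 (((405.1630554199219, 184.03134155273438), (19.43335723876953, 68.828125), 5.192497253417969), array([[392.4, 217.4],
       [398.6, 148.9],
       [418. , 150.6],
       [411.7, 219.2]], dtype=float32))
panel top 211.5 (((682.0405883789062, 72.69995880126953), (105.4972152709961, 17.92774200439453), 87.23816680908203), array([[670.5,  20.4],
       [688.5,  19.6],
       [693.5, 125. ],
       [675.6, 125.8]], dtype=float32))
```

```bash

python3 -m jog '{"dp":[[-1,0,0],[-2,0,0],[-2,0,0]],"twist":[0,0,0],"claw":[-1,-1,-1]}'
python3 -m jog '{"dp":[[-1,0,0],[-2,0,0],[-2,0,0]],"twist":[0,0,0],"claw":[-1,-1,-1]}'
```

```text
t: 9.28
eef_pos: [605.2, 69.7, 14.6]
tcp_rot: [-3.142, -0.002, 2.985]
ft_force: [-8.7, 1.7, 5.0]
opening: 0.998
t: 9.53
eef_pos: [605.3, 69.7, 14.6]
tcp_rot: [-3.141, -0.006, 2.985]
ft_force: [-15.7, 2.7, 10.9]
opening: 1.0
```

View pics/p7.png

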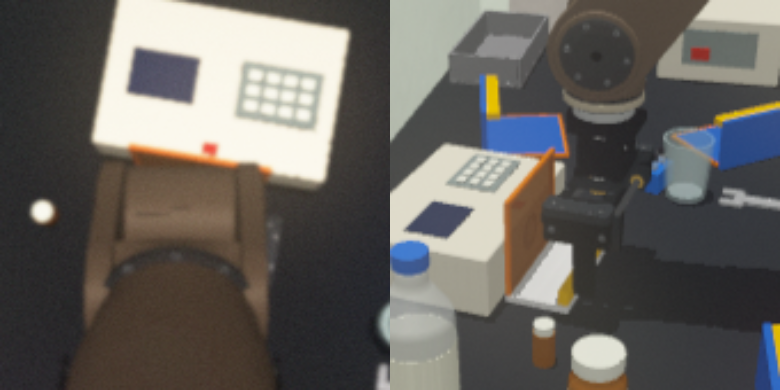

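Force rose to about 16 N with no further motion, so it is against the face. I'll back off and check.

```bash

python3 -m jog '{"dp":[[3,0,0],[6,0,0],[12,0,0],[25,0,0],[50,0,0],[80,0,0],[110,0,0],[140,0,0]],"twist":[0,0,0,0,0,0,0,0],"claw":[-1,-1,-1,-1,-1,-1,-1,-1]}'
python3 -m jog '{"dp":[[0,0,-40],[0,0,-80],[0,0,-100],[0,0,-100],[0,0,-100],[0,0,-100]],"twist":[0,0,0,0,0,0],"claw":[-1,-1,-1,-1,-1,-1]}'
python3 m.py pics/p8.png
python3 - <<'E'
from h import *
np.set_printoptions(precision=1,suppress=True)
O=np.array([683.4,49.4]);a=np.radians(-9.1);A=np.array([[np.cos(a),np.sin(a)],[-np.sin(a),np.cos(a)]])
for n,roi in(("top",(205,140,310,265)),("side",(215,130,330,260))):
    im=eyes.read_camera(n);c=blob(im,(20,120,90),(32,255,255),roi)
    b=rect(n,c,26)[1];print(n,"rail top corners in cell frame",(b-O)@A.T)
im=eyes.read_camera("top");c=blob(im,(5,120,60),(18,255,255),(205,130,310,265))
print("panel top in cell",(rect("top",c,120)[1]-O)@A.T)
T0=cv2.imread("pics/top0.png");d=cv2.absdiff(T0,im[:,:,::-1].copy()).max(2)
for k,(x,y) in dict(sol=(140,135),rea=(148,208),vial=(188,182),bea=(350,231),rack=(358,200),wr=(340,275)).items(): print(k,(d[y-20:y+20,x-20:x+20]>50).sum())
E
```

```text
t: 10.2
eef_pos: [468.6, 91.2, 14.8]
tcp_rot: [3.141, 0.001, 2.985]
ft_force: [-0.4, -0.2, 0.5]
opening: 1.002
t: 10.7
eef_pos: [469.5, 91.0, 114.1]
tcp_rot: [3.142, 0.0, 2.985]
ft_force: [-0.7, 0.2, -0.5]
opening: 1.003
t10.7 at [469.5  91.  114.1] rot [180.   0. 171.] F [-0.7  0.2 -0.5] -> dp -137.8 -7.6 100.1 twist 0.1
rail top 192.0 (((620.7166137695312, 74.99835205078125), (162.88552856445312, 18.32380485534668), 81.93329620361328), array([[600.2,  -4.4],
       [618.4,  -6.9],
       [641.2, 154.3],
       [623.1, 156.9]], dtype=float32))
panel top 280.5 (((678.9933471679688, 57.160240173339844), (137.8779754638672, 21.388504028320312), 81.30628204345703), array([[658. ,  -9.4],
       [679.1, -12.6],
       [700. , 123.7],
       [678.8, 126.9]], dtype=float32))
top rail top corners in cell frame [[-69.7 -63.2]
 [-58.3 -63.2]
 [-58.   75.3]
 [-69.5  75.3]]
side rail top corners in cell frame [[-73.5 -66.2]
 [-55.3 -65.9]
 [-58.3  97. ]
 [-76.4  96.6]]
panel top in cell [[-15.4 -62.1]
 [  5.8 -61.9]
 [  4.4  76. ]
 [-16.8  75.8]]
sol 0
rea 0
vial 0
bea 0
rack 0
wr 0
```

View pics/p8.png

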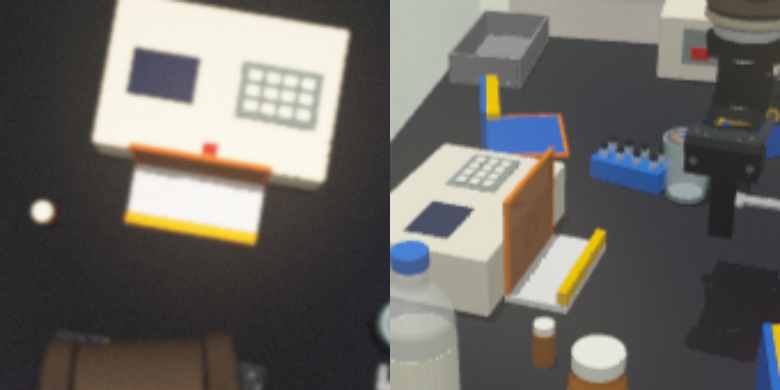

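Top view: the rail front is at −69.6 mm in the unit's frame (−70 is flush), parallel to within 0.2 mm. It is 6 mm off centre, the bystanders are unchanged, and the gripper is clear.

```bash
python3 -c "
from cell import job_done
print(job_done())"
```

```text
the job is handed in; nothing more can be done
None
```

I stood the shield up by pushing the inside of its yellow rail with both open fingers. I then went round to the front of the rail, turned the shield about 11° to match the unit, and pushed it against the face. The job is handed in at about 11 s; no verdict was reported.

**Seating:** the push force rose to about 16 N with no further movement, so the shield had reached the face. In the top view the front of the rail measured 69.6 mm from the unit's face, where 70 mm is flush, and both ends agreed to within 0.2 mm.

**Centring and surroundings:** the shield's middle is about 6 mm to the side of the port, well inside the 40 mm allowed. It looks upright in both views. None of the six bystanders showed any change in the top picture, and the gripper was about 70 mm clear of the shield.

**Disagreement:** the side camera's rail outline came out less exact, about 163 mm long instead of 140 mm and smeared by the rail's lit side face. I relied on the top view and the contact force instead.

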